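# Hang the peg box on its stud and tug-test it

## Robot

A 7-joint arm with a two-finger parallel gripper is mounted at the origin on the work surface. World frame = base frame: x ahead of the robot, y to its left, z up, the work surface at z = 0. Lengths are in mm, angles in rad, forces in N, time in s.
With the tool pointing down it reaches from about 425 to 875 mm from the base axis. Payload 4.7 kg.
Tool frame: the origin (TCP) lies midway between the tips of the shut fingers; the grasp point (between the pads) lies 19 mm behind it; z points along the fingers, y is the line along which they close (so a half turn about z gives the same grasp; the last joint's range is limited). The gripper opens to 85 mm and grips with 20 to 120 N. Pads are 22 mm wide; open, the fingers measure 114 mm over their backs; the gripper's body (76 mm by 85 mm) begins 54 mm behind the grasp point. The pads swing forward as they close: fully open they stand 13 mm farther back than shut.
Start: joints at [1.253, 0.321, -0.07, 1.45, 0.023, 1.371, -0.057], TCP at [211.715, -614.574, 231.349] pointing down, gripper open.
Joint ranges: [-2.86, 2.86], [-0.3, 2.09], [-1.38, 1.24], [0.06, 2.45], [-1.56, 4.7], [0.09, 2.05], [-2.69, 2.69]. Speed limits (rad/s): [2.57, 2.57, 3.14, 3.14, 3.14, 3.14, 3.14].

## Interface

Orientations are given as a unit quaternion [x, y, z, w].
In Python, from station import arm gives the robot as it stands.
- The arm moves only by the tool drive_tool, never from a script. Its argument "moves" is a list of rows, each a list of 7 numbers: the turn, a rotation vector about the world's x, y, z in rad, then the shift along the world's x, y, z in m, then the closure, from -1 (fully open) to 1 (shut). In form: [[rx, ry, rz, dx, dy, dz, grip], ...]. A call has 1 to 12 rows; each row is the pose to reach, as a shift and turn from the pose commanded when the call began; what a row does not reach only later rows make up. A row lasts 1/8 s, in which the tool goes at most 62.5 mm and 10.7 degrees, less where a joint would pass 70% of its speed; a pose out of reach is approached as far as the arm can. A call with a gripper value outside its range is refused whole. The fingers move at their own pace and stop on an object; "squeeze" is the grip in N (left out, the last holds). Time passes only in rows, so rows that repeat a pose let the fingers close. It gives the time, the measured TCP pose, the force, the opening and the grip force at its end, in the units of the state.
- arm.observe(): the state, without advancing time (a new reading comes with each control period).
- arm.grab_frame(name): name is "side" or "top"; returns the picture (384x512x3 uint8, red, green, blue); there is no depth.
- arm.camera_info(name): a dict with "intrinsics" (3x3 intrinsics, pixels), "origin" and "orientation" of the camera in the world. Camera axes: x right, y up, looking along -z (the intrinsics and any distortion apply to the point x, -y, -z); pixel columns grow to the right and rows downward; lengths in mm; the calibration is good to about 2 mm. A picture is of the moment at which its call begins. camera_info takes no time and is no camera call.
- arm.hand_in(): hands the job in; it is judged then, once.
The state is a dict: "time": time; "q": joint angles; "joint_velocities": joint speeds; "tau": joint torques, N m; "tool_pos": TCP position; "orientation": TCP orientation; "ft_force": force on the tool from outside, world axes, zero at the start; "moment": the same for the moment, N m; "finger_gap": finger opening in mm; "finger_force": force on a finger pad.
Only numpy, scipy, OpenCV 4.12 (cv2) and the standard library are available. Lean on these libraries where they do the work, as an engineer would, in place of code of your own. Each camera call takes 0.05 s, during which the arm holds its last target. There are 200 camera calls.

## Task

Hang the wooden peg box on the brass stud of the upright steel plate: the keyhole in its back goes over the stud's head, and the box is then lowered until the closed upper end of the slot rests on the stud. Before letting go, tug it straight down gently, with about a kilo's pull (10 N) for a second, to make sure that it is held; then let go and leave it hanging straight. Keep every push and pull on the plate and its stud below 25 N, and leave the other things on the shelf where they are.

Things in the scene. Friction and masses are not known exactly. Their poses are not given: they have to be found in the camera images.
- peg_box: Open wooden peg box with five pegs in it, loose, 0.25-0.42 kg, on the shelf. 60 deep (x) by 56 wide (y) by 110 mm high; pegs stand 10 above the rim. Origin: centre of the underside; z up, +x out of the back (front lip -x, 14 lower). The smooth side walls (y = -28 and +28) are what to grip, from above. The steel keyhole is in the back: see keyhole_mean.
- keyhole_mean (a point): Mean centre of the keyhole's round hole on the back of the box: 30.5 behind the origin, 62 up (all mm). The steel plate, 3 thick, was screwed on by eye: truly the whole keyhole sits up to 6 higher or lower than this (sideways exact). Hole 20 across; a slot 10 wide runs up from it, ending so that a stud rests 20 above the hole's centre. Pocket behind the plate: 10 deep, 28 wide. All rigid.
- hanging_plate: Upright stainless plate fixed to the shelf, 160 wide (y), 265 high, 4 mm thick; foot and gussets reach 90 behind it (+x). Origin: at shelf level, middle of the front face; z up; the front face, from which the stud sticks out, looks along -x. To hang, the box's x axis must point along this x axis. Rigid, as is the stud.
- stud: Brass shoulder stud, fixed on the plate's front face 215 mm above the shelf, in the middle of its width (on a dark upright slot line 60 high). Origin: centre of the neck's root, on the face; axes as the plate's. Neck 6 across, 6 long (0 to -6 in x); head 15 across, 4 thick (-6 to -10). Hung, the box's back lies 0 to 3 off the face and leans a little.
- peg_rack: White rack, 50 by 130 by 22 mm high, with three plastic pegs standing in its slots to 78 high; loose; origin: centre of the underside. Leave alone.
- spray_bottle: Closed teal spray bottle, 70 across, 200 mm high, loose; origin: centre of the underside. Leave alone.
- canister: Clear acrylic canister with lid, 88 across, 131 mm high, loose; origin: centre of the underside. Leave alone.
- dryer_ball: Orange silicone dryer ball with nubs, 65 mm across, loose; origin: its underside. Leave alone.
Mind the look-alikes: they are no part of the job. Leave any black look-alike of the peg_box alone.

How it is judged:
By the outcome, as a careful person would: the job done as asked, in the order asked, and still so for the second after the job is handed in, with the robot touching nothing.
It also fails if it takes over 64 s, if anything falls off the work surface, if the arm or the gripper's body presses on something with over 40 N, if the wrist force passes 120 N, or if a joint passes its speed limit or range.

## Working session

There is one attempt and no reset: what is moved stays moved. The work goes in short steps, Python scripts to look and compute and a tool call to move; the robot and the scene stay as the last step left them, time stands still between calls to the robot, and variables do not carry over. Pictures are saved under pics/ and viewed, at most 10 in all, crops included, and the job is handed in when it is done.

Besides the shell and the picture viewer there is one more tool, called after ">>>" as a command line: name --pt "numbers of a row" for each row, then --argument value for the rest. drive_tool: Moves the arm, as the interface text tells. Its arguments: {"type":"object","properties":{"moves":{"type":"array","items":{"type":"array","items":{"type":"number"}}},"squeeze":{"type":"number"}},"required":["moves"]}

```bash
mkdir -p pics; python3 - <<'E'
from station import arm
import cv2
for n in("side","top"):
    f=arm.grab_frame(n); cv2.imwrite(f"pics/{n}0.png",cv2.resize(f[:,:,::-1],(800,600),interpolation=cv2.INTER_CUBIC))
    print(arm.camera_info(n))
print(arm.observe())
E
```

```text
{'intrinsics': array([[415.32987706,   0.        , 255.52579945],
       [  0.        , 415.32987706, 192.00407628],
       [  0.        ,   0.        ,   1.        ]]), 'origin': array([169.78043573, 837.07974261, 823.43066993]), 'orientation': array([-0.10360736,  0.42937628,  0.87110406, -0.21466077])}
{'intrinsics': array([[479.13207649,   0.        , 258.75132365],
       [  0.        , 479.13207649, 190.95972874],
       [  0.        ,   0.        ,   1.        ]]), 'origin': array([ 342.47094673,   29.14980518, 1474.60217313]), 'orientation': array([-0.05491024,  0.064748  ,  0.71336465, -0.69563168])}
{'time': 0.1, 'q': array([ 1.25310059,  0.32178833, -0.07010628,  1.4515832 ,  0.02256646,
        1.37078419, -0.05691712]), 'joint_velocities': array([-0.00301592, -0.00180461,  0.00024224, -0.00482951, -0.00209339,
        0.00132374, -0.0017909 ]), 'tau': array([-2.47225844e-04, -4.94878399e+01, -3.84122031e-01, -3.15209270e+01,
        1.30112196e-02,  7.48710096e-03,  2.79597589e-05]), 'tool_pos': array([ 211.55045375, -614.09110704,  230.29223516]), 'orientation': array([ 9.86268013e-01,  1.65150288e-01, -1.73176402e-04, -8.71099363e-04]), 'ft_force': array([-0.72044295, -0.28444629,  0.40861887]), 'moment': array([0.00584247, 0.00684424, 0.00940899]), 'finger_force': 0.0, 'finger_gap': 85.27332945899029}
```

View pics/side0.png

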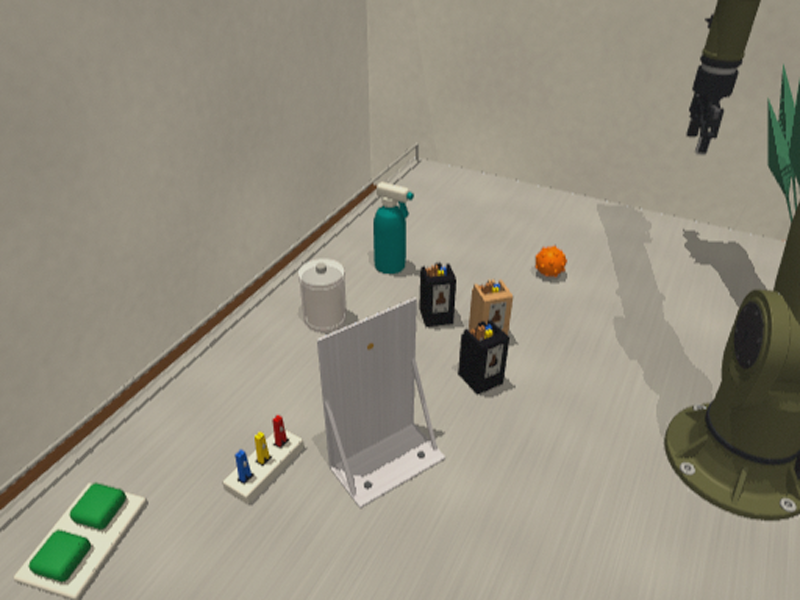

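View pics/top0.png

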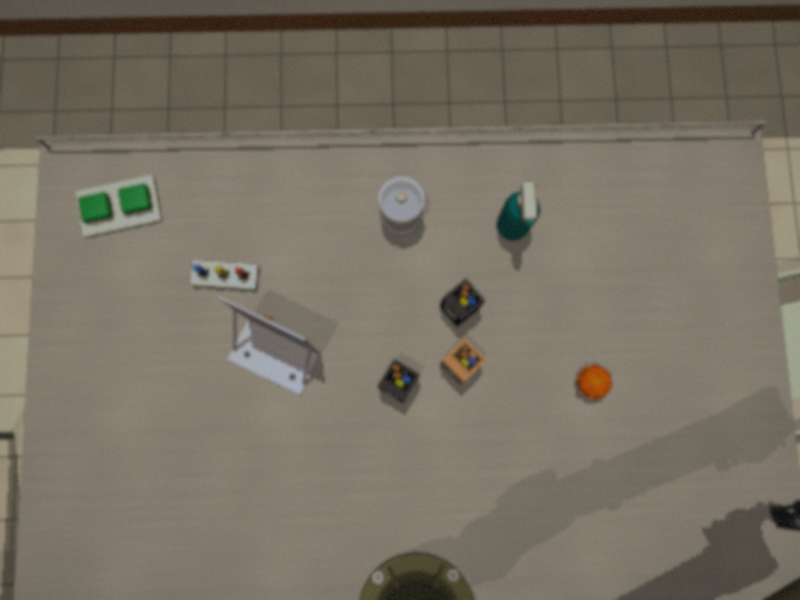

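The side view shows the wooden box at about (491,305), next to two black look-alikes at (437,295) and (484,357). The plate is at (370,390) with its back toward the side camera. In the top view the box is at (463,361), and the plate's top edge runs from (222,298) to (310,343), with the stud side facing up and away from the robot. I'll enlarge both areas.

```bash
python3 - <<'E'
from station import arm
import cv2,numpy as np
s=arm.grab_frame("side");t=arm.grab_frame("top")
def c(f,x,y,w,h,k): return cv2.resize(f[y:y+h,x:x+w,::-1],(w*k,h*k),interpolation=cv2.INTER_CUBIC)
# side plate x190..290,y185..325 ; side box x260..340,y160..260
a=c(s,195,185,95,140,4); b=c(s,260,160,80,100,5)
im=np.zeros((600,790,3),np.uint8); im[:560,:380]=a; im[:500,385:785]=b; cv2.imwrite("pics/s1.png",im)
a=c(t,135,180,80,80,5); b=c(t,235,175,80,90,5)
im=np.zeros((460,800,3),np.uint8); im[:400,:400]=a; im[:450,400:800]=b; cv2.imwrite("pics/t1.png",im)
E
```

```text
(no output)
```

View pics/s1.png

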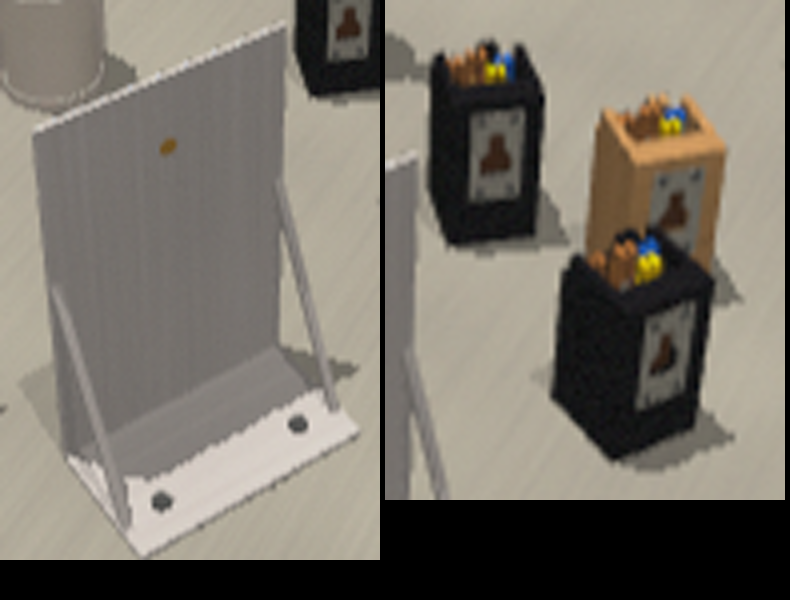

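View pics/t1.png

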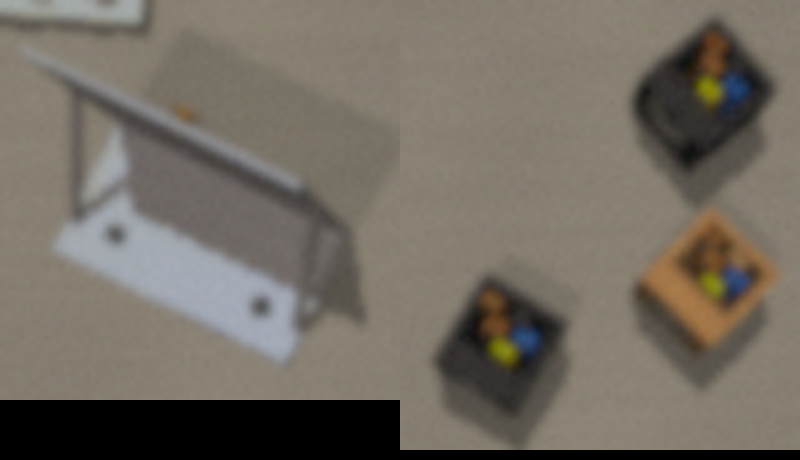

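In the side crop the keyhole is on the box's back, facing the camera, with its lower part hidden by the front black box. The stud's brown rivet shows through the plate's back at crop (168,147). Box rim corners and plate corners are readable in both crops, so I'll fit both poses.

```bash
cat > h.py <<'E'
import numpy as np
from scipy.spatial.transform import Rotation as R
from scipy.optimize import least_squares
from station import arm
CI={n:arm.camera_info(n) for n in("side","top")}
def proj(n,P):
    c=CI[n]; p=R.from_quat(c["orientation"]).inv().apply(np.atleast_2d(P)-c["origin"])*[1,-1,-1]
    q=p@c["intrinsics"].T; return q[:,:2]/q[:,2:]
def px(u,o,k,off=(0,0)): return (np.array(u)-off+.5)/k-.5+np.array(o)
def W(s,P,z0=0): return R.from_euler("z",s[2]).apply(np.atleast_2d(P))+[s[0],s[1],z0]
def fit(obs,s0):  # obs: (cam, pixel, local point)
    f=lambda s:np.concatenate([(proj(n,W(s,P))[0]-u) for n,u,P in obs])
    r=least_squares(f,s0,x_scale=[100,100,1],loss="soft_l1"); return r.x,f(r.x).reshape(-1,2).round(1)
E
cat > fit0.py <<'E'
from h import *
S=lambda u:px(u,(195,185),4); B=lambda u:px(u,(260,160),5,(385,0))
T=lambda u:px(u,(135,180),5); U=lambda u:px(u,(235,175),5,(400,0))
pl=[("side",S((33,130)),(2,-80,265)),("side",S((286,27)),(2,80,265)),("side",S((143,556)),(90,-80,0)),("side",S((358,433)),(90,80,2)),("side",S((168,147)),(4,0,215)),
("top",T((25,48)),(2,-80,265)),("top",T((303,185)),(2,80,265)),("top",T((55,248)),(90,-80,3)),("top",T((290,362)),(90,80,3)),("top",T((185,112)),(-8,0,215))]
bx=[("side",B((640,163)),(30,-28,110)),("side",B((727,150)),(30,28,110)),("top",U((640,285)),(30,-28,110)),("top",U((705,350)),(30,28,110)),("top",U((712,210)),(-30,-28,110)),("top",U((780,275)),(-30,28,110))]
for n,o,s0 in(("plate",pl,(560,330,2.67)),("box",bx,(500,-60,2.36))):
    s,r=fit(o,s0); print(n,s.round(3),r.tolist(),"r",np.hypot(*s[:2]))
    if n=="plate": print("stud",W(s,(0,0,215)))
o=arm.observe();print(R.from_quat(o["orientation"]).as_matrix().round(3))
E
python3 fit0.py
```

```text
plate [526.167 243.727   2.662] [[0.0, -0.8], [-0.1, -1.9], [-0.2, 0.6], [0.8, -1.0], [0.2, -0.9], [-0.7, -0.1], [-0.6, -0.1], [-0.3, 0.1], [-0.9, 0.3], [0.2, 0.1]] r 579.8744353312563
stud [[526.16700427 243.72657706 215.        ]]
box [459.01  -97.35    2.325] [[-0.1, 0.3], [0.9, -0.3], [-0.6, -0.8], [0.4, 0.2], [-0.2, -0.5], [0.2, 0.4]] r 469.21991693619066
[[ 0.945  0.326 -0.   ]
 [ 0.326 -0.945  0.001]
 [-0.    -0.001 -1.   ]]
```

Both fits are within about 1 px. The box is at (459,-97) with yaw 133.2°. The stud root is at (526,244,215), and the plate's yaw is 152.5°.

>>> drive_tool --pt "0 0 1.993 0.2475 0.5165 -0.06 -1" --pt "0 0 1.993 0.2475 0.5165 -0.06 -1" --pt "0 0 1.993 0.2475 0.5165 -0.06 -1" --pt "0 0 1.993 0.2475 0.5165 -0.06 -1" --pt "0 0 1.993 0.2475 0.5165 -0.06 -1" --pt "0 0 1.993 0.2475 0.5165 -0.06 -1" --pt "0 0 1.993 0.2475 0.5165 -0.06 -1" --pt "0 0 1.993 0.2475 0.5165 -0.06 -1" --pt "0 0 1.993 0.2475 0.5165 -0.06 -1" --pt "0 0 1.993 0.2475 0.5165 -0.06 -1" --pt "0 0 1.993 0.2475 0.5165 -0.06 -1" --pt "0 0 1.993 0.2475 0.5165 -0.06 -1" --squeeze 60

```text
time: 1.7
tool_pos: [459.1, -97.8, 171.2]
orientation: [0.397, 0.918, -0.0, -0.0]
ft_force: [0.6, 0.0, -0.8]
finger_gap: 85.4
finger_force: 0.0
```

>>> drive_tool --pt "0 0 0 0 0 -0.05 -1" --pt "0 0 0 0 0 -0.099 -1" --pt "0 0 0 0 0 -0.099 -1" --pt "0 0 0 0 0 -0.099 -1"

```text
time: 2.2
tool_pos: [460.3, -98.4, 73.9]
orientation: [0.398, 0.917, 0.0, 0.001]
ft_force: [-0.3, -0.2, 0.7]
finger_gap: 85.3
finger_force: 0.0
```

>>> drive_tool --pt "0 0 0 0 0 0 1" --pt "0 0 0 0 0 0 1" --pt "0 0 0 0 0 0 1" --pt "0 0 0 0 0 0 1" --pt "0 0 0 0 0 0 1" --pt "0 0 0 0 0 0 1" --pt "0 0 0 0 0 0 1" --pt "0 0 0 0 0 0 1" --squeeze 60

```text
time: 3.2
tool_pos: [460.9, -98.4, 74.3]
orientation: [0.397, 0.918, 0.0, 0.002]
ft_force: [-0.6, 0.7, 5.4]
finger_gap: 55.2
finger_force: 63.3
```

>>> drive_tool --pt "0 0 0 0 0 0.03 1" --pt "0 0 0 0 0 0.08 1" --pt "0 0 0 0 0 0.13 1" --pt "0 0 0 0 0 0.17 1" --pt "0 0 0 0 0 0.18 1" --pt "0 0 0 0 0 0.18 1" --pt "0 0 0 0 0 0.18 1" --pt "0 0 0 0 0 0.18 1"

```text
time: 4.2
tool_pos: [458.4, -97.9, 250.8]
orientation: [0.397, 0.918, 0.0, -0.001]
ft_force: [-1.1, -0.7, -2.3]
finger_gap: 55.3
finger_force: 65.2
```

```bash
python3 - <<'E'
from h import *
import cv2
o=arm.observe();print(o["tool_pos"],o["orientation"],o["ft_force"])
fs=np.mean([arm.grab_frame("side").astype(float) for _ in range(4)],0).astype(np.uint8)
c=proj("side",[460,-98,235])[0];print(c)
x,y=int(c[0])-33,int(c[1])-25;print(x,y)
cv2.imwrite("pics/k.png",cv2.resize(fs[y:y+50,x:x+66,::-1],(792,600),interpolation=cv2.INTER_CUBIC))
E
```

```text
[458.36663733 -97.89179565 250.75963181] [ 3.97105556e-01  9.17771814e-01  5.20680351e-05 -1.43974188e-03] [-1.08177126 -0.6600976  -2.29995764]
[319.67869144 147.43329352]
286 122
```

View pics/k.png

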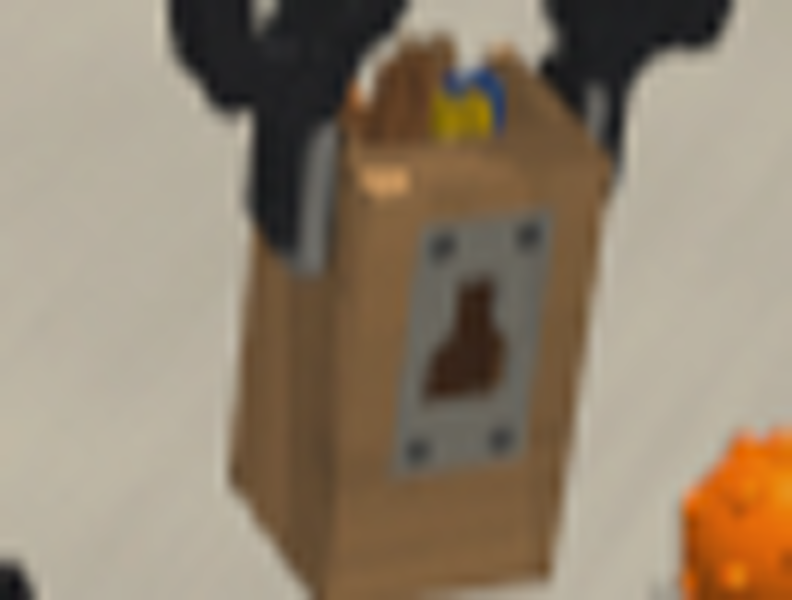

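The lifted box is clear. Back face corners are at about (347,145), (608,160), (322,598) and (548,580). The slot top is at (478,277), the hole bottom at (462,402), and the steel plate spans from (425,222) to (522,462).

```bash
cat > k.py <<'E'
from h import *
K=lambda u:px(u,(286,122),12)
yaw=np.deg2rad(133.2)
cs=[((347,147),(30,-28,110)),((608,160),(30,28,110)),((322,600),(30,-28,0)),((548,580),(30,28,0)),((232,485),(-30,-28,0))]
def Wz(s,P): return R.from_euler("zy",[s[3],s[4]]).apply(np.atleast_2d(P))+s[:3]
f=lambda s:np.concatenate([*[proj("side",Wz(s,P))[0]-K(u) for u,P in cs],[(s[3]-yaw)*50,s[4]*50]])
r=least_squares(f,[459,-97,180,yaw,0],x_scale=[10,10,10,.1,.1]);s=r.x
print(s.round(2),(f(s)[:-2]*12).reshape(-1,2).round(0).tolist())
def yz(u,x): # back plane point
    q=least_squares(lambda v:proj("side",Wz(s,(x,v[0],v[1])))[0]-K(u),[0,62]).x; return q.round(1)
for n,u,x in [("slot top",(478,277),30.5),("hole bot",(462,402),30.5),("hole bot inner",(462,402),27.5),("holeL",(425,392),30.5),("holeR",(503,365),30.5),("slotL",(460,300),30.5),("slotR",(494,300),30.5),("p",(425,222),30.5),("p",(552,210),30.5),("p",(522,462),30.5),("p",(395,475),30.5),("s",(442,245),30.5),("s",(530,235),30.5),("s",(500,440),30.5),("s",(415,452),30.5)]: print(n,yz(u,x))
E
python3 k.py
```

```text
[ 4.5450e+02 -7.9670e+01  1.9088e+02  2.3100e+00  1.0000e-02] [[11.0, 29.0], [-1.0, -19.0], [-5.0, 11.0], [4.0, -7.0], [-9.0, -16.0]]
slot top [ 1.7 81.3]
hole bot [ 1.2 50. ]
hole bot inner [ 2.6 48. ]
holeL [-7.8 54.1]
holeR [ 9.9 58. ]
slotL [-1.9 76.2]
slotR [ 6.  74.9]
p [-11.9  96.9]
p [17.1 95.3]
p [17.2 31.8]
p [-12.8  33.6]
s [-7.4 90.6]
s [12.7 89.9]
s [11.3 38.6]
s [-8.6 38.8]
```

```bash
sed -i 's/((347,147)/((342,192)/; s/((608,160)/((608,165)/; s/((322,600)/((322,603)/' k.py; python3 k.py
```

```text
[ 4.6354e+02 -1.0899e+02  1.6891e+02  2.3200e+00  1.0000e-02] [[17.0, 3.0], [-9.0, -5.0], [-2.0, 12.0], [-2.0, -2.0], [-5.0, -8.0]]
slot top [ 2. 85.]
hole bot [ 1.5 52.7]
hole bot inner [ 3.  50.6]
holeL [-7.8 56.9]
holeR [10.5 60.9]
slotL [-1.7 79.8]
slotR [ 6.5 78.4]
p [-12.1 101.1]
p [17.9 99.4]
p [18.  33.9]
p [-13.   35.8]
s [-7.4 94.6]
s [13.4 93.9]
s [11.9 40.8]
s [-8.7 41.2]
```

```bash
sed -i 's/\[(s\[3\]-yaw)\*50,s\[4\]\*50\]/[(s[3]-yaw)*200,s[4]*50,(s[0]-459)*.4,(s[1]+98)*.4,(s[2]-176.5)*.4]/; s/f(s)\[:-2\]/f(s)[:-5]/' k.py; python3 k.py
```

```text
[ 4.5995e+02 -9.7740e+01  1.7627e+02  2.3200e+00  1.0000e-02] [[18.0, 1.0], [-6.0, -8.0], [-2.0, 15.0], [1.0, -1.0], [-7.0, -6.0]]
slot top [ 1.6 84.6]
hole bot [ 1.1 52.7]
hole bot inner [ 2.5 50.7]
holeL [-8.1 56.9]
holeR [10.  60.8]
slotL [-2.1 79.5]
slotR [ 6.  78.1]
p [-12.3 100.6]
p [17.4 98.8]
p [17.4 34. ]
p [-13.3  36.1]
s [-7.8 94.2]
s [12.9 93.3]
s [11.4 40.9]
s [-9.1 41.4]
```

>>> drive_tool --pt "0 0 0.06 0.02 0.03 0 1" --pt "0 0 0.12 0.045 0.08 0 1" --pt "0 0 0.18 0.07 0.13 0 1" --pt "0 0 0.24 0.095 0.18 0 1" --pt "0 0 0.3 0.12 0.23 0 1" --pt "0 0 0.337 0.14 0.275 -0.01 1" --pt "0 0 0.337 0.147 0.3 -0.02 1" --pt "0 0 0.337 0.147 0.3 -0.0235 1" --pt "0 0 0.337 0.147 0.3 -0.0235 1" --pt "0 0 0.337 0.147 0.3 -0.0235 1" --pt "0 0 0.337 0.147 0.3 -0.0235 1"

```text
time: 5.78
tool_pos: [606.6, 200.7, 229.4]
orientation: [0.238, 0.971, -0.0, 0.001]
ft_force: [0.5, 1.0, -2.0]
finger_gap: 55.6
finger_force: 65.3
```

```bash
python3 - <<'E'
from h import *
import cv2
o=arm.observe();print(o["tool_pos"],o["ft_force"])
out=[]
fs={n:np.mean([arm.grab_frame(n).astype(float) for _ in range(2)],0).astype(np.uint8) for n in("side","top")}
im=np.zeros((600,800,3),np.uint8)
for i,(n,w,h) in enumerate((("side",66,100),("top",66,66))):
    c=proj(n,[560,225,230])[0]; x,y=int(c[0])-w//2,int(c[1])-h//2; print(n,x,y)
    a=cv2.resize(fs[n][y:y+h,x:x+w,::-1],(w*6,h*6),interpolation=cv2.INTER_CUBIC); im[:h*6,i*400:i*400+w*6]=a
cv2.imwrite("pics/a.png",im)
print(o["orientation"])
E
```

```text
[606.61834997 200.70636491 229.44530288] [ 0.49163656  1.04977518 -2.02670982]
side 193 154
top 143 158
[ 2.38493260e-01  9.71143957e-01 -9.85360966e-05  6.07453973e-04]
```

View pics/a.png

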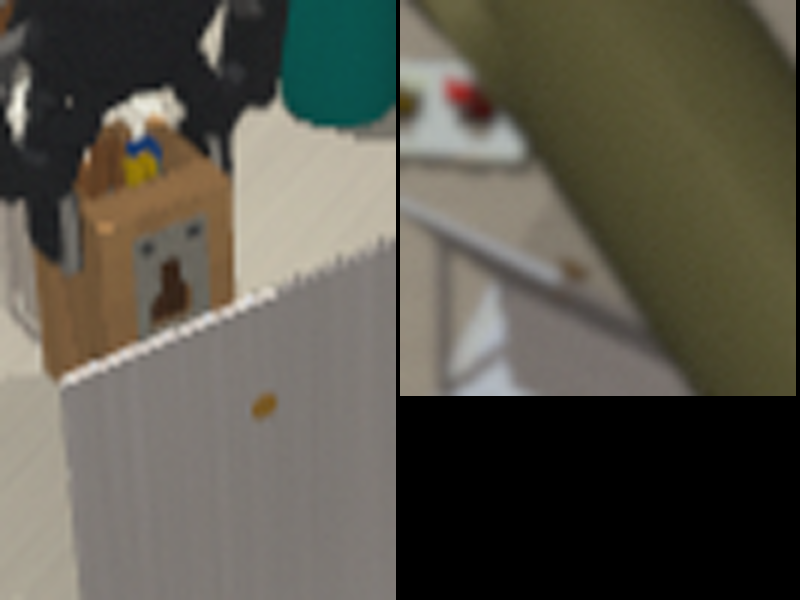

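The side crop shows the keyhole and the stud's rivet together. The hole is at about (170,298), the slot top at (172,262), the screws at (148,248) and (194,231), and the rivet at (263,405). Next I'll measure them relative to each other.

```bash
python3 - <<'E'
from h import *
A=lambda u:px(u,(193,154),6)
yaw=2*np.arctan2(.97114,.23849); print(np.rad2deg(yaw))
s=(606.6,200.7,yaw)
ex=np.array([np.cos(yaw),np.sin(yaw),0]); b=np.array([606.6,200.7,155.1])-ex*1
Wb=lambda P:R.from_euler("z",yaw).apply(P)+b
pts=[((80,206),(30,-28,110)),((233,184),(30,28,110)),((148,248),(30.5,-10.3,94)),((194,231),(30.5,10.3,94)),((172,262),(30.5,0,85)),((170,316),(30.5,0,52))]
d=[]
for u,P in pts:
    e=A(u)-proj("side",Wb(P))[0]; d.append(e); print(P,e.round(2))
d=np.array(d).mean(0);print("shift",d)
py=np.deg2rad(152.5)
for sh in (0*d,d):
    q=least_squares(lambda v:proj("side",[v[0],v[1],215])[0]-(A((263,405))-sh),[526,244]).x
    root=q-4*np.array([np.cos(py),np.sin(py)]); print("root",root)
for yy in (yaw,):
    pr=np.array([np.cos(py),np.sin(py)]);
    rel=np.array([526.2,243.7])-b[:2]; print("fit stud in box frame", rel@ex[:2], rel@[-ex[1],ex[0]])
    rel=root-b[:2]; print("rel stud in box frame", rel@ex[:2], rel@[-ex[1],ex[0]])
# edge of plate top yaw
L,Rr=[least_squares(lambda v:proj("side",[v[0],v[1],265])[0]-(A(u)-d),[526,244]).x for u in((63,383),(395,240))]
print("edge yaw",np.rad2deg(np.arctan2(*(Rr-L)[::-1]))-90)
E
```

```text
152.40499250061225
(30, -28, 110) [-3.76 -3.71]
(30, 28, 110) [0.23 1.15]
(30.5, -10.3, 94) [0.16 0.25]
(30.5, 10.3, 94) [-0.01  0.58]
(30.5, 0, 85) [0.03 1.04]
(30.5, 0, 52) [-0.96 -1.14]
shift [-0.71808212 -0.30443271]
root [525.94441361 245.94152521]
root [524.04960324 246.07943553]
fit stud in box frame 92.1724221934532 -0.8656970478853268
rel stud in box frame 95.18039760483553 -1.9783531475688036
edge yaw -207.28757662891292
```

>>> drive_tool --pt "0 0 0 -0.01 0.006 -0.001 1" --pt "0 0 0 -0.022 0.013 -0.002 1" --pt "0 0 0 -0.033 0.019 -0.002 1" --pt "0 0 0 -0.039 0.0223 -0.002 1" --pt "0 0 0 -0.0417 0.0238 -0.002 1" --pt "0 0 0 -0.0417 0.0238 -0.002 1" --pt "0 0 0 -0.0417 0.0238 -0.002 1" --pt "0 0 0 -0.0417 0.0238 -0.002 1"

```text
time: 6.98
tool_pos: [564.8, 225.4, 226.7]
orientation: [0.238, 0.971, 0.0, -0.0]
ft_force: [-0.6, 0.4, -2.2]
finger_gap: 55.2
finger_force: 65.4
```

>>> drive_tool --pt "0 0 0 -0.0009 0.0005 0 1" --pt "0 0 0 -0.0018 0.0009 0 1" --pt "0 0 0 -0.0027 0.0014 0 1" --pt "0 0 0 -0.0035 0.0018 0 1" --pt "0 0 0 -0.0044 0.0023 0 1" --pt "0 0 0 -0.0044 0.0023 0 1" --pt "0 0 0 -0.0044 0.0023 0 1"

```text
time: 7.85
tool_pos: [560.2, 228.0, 226.9]
orientation: [0.238, 0.971, 0.0, 0.0]
ft_force: [0.2, 0.2, -2.6]
finger_gap: 55.6
finger_force: 65.4
```

>>> drive_tool --pt "0 0 0 -0.0009 0.0005 0 1" --pt "0 0 0 -0.0018 0.0009 0 1" --pt "0 0 0 -0.0027 0.0014 0 1" --pt "0 0 0 -0.0027 0.0014 0 1" --pt "0 0 0 -0.0027 0.0014 0 1"

```text
time: 8.48
tool_pos: [557.4, 229.4, 226.9]
orientation: [0.238, 0.971, 0.0, 0.0]
ft_force: [0.1, -0.6, -2.4]
finger_gap: 55.1
finger_force: 65.4
```

>>> drive_tool --pt "0 0 0 -0.0009 0.0005 0 1" --pt "0 0 0 -0.0013 0.0007 0 1" --pt "0 0 0 -0.0018 0.0009 0 1" --pt "0 0 0 -0.0018 0.0009 0 1" --pt "0 0 0 -0.0018 0.0009 0 1"

```text
time: 9.1
tool_pos: [555.6, 230.3, 226.8]
orientation: [0.238, 0.971, 0.0, 0.0]
ft_force: [-0.4, 0.2, -2.5]
finger_gap: 55.3
finger_force: 65.4
```

>>> drive_tool --pt "0 0 0 -0.0009 0.0005 0 1" --pt "0 0 0 -0.0013 0.0007 0 1" --pt "0 0 0 -0.0018 0.0009 0 1" --pt "0 0 0 -0.0018 0.0009 0 1" --pt "0 0 0 -0.0018 0.0009 0 1"

```text
time: 9.72
tool_pos: [553.8, 231.2, 226.9]
orientation: [0.238, 0.971, 0.0, 0.0]
ft_force: [0.2, -0.0, -2.3]
finger_gap: 55.4
finger_force: 65.4
```

>>> drive_tool --pt "0 0 0 -0.0009 0.0005 0 1" --pt "0 0 0 -0.0013 0.0007 0 1" --pt "0 0 0 -0.0018 0.0009 0 1" --pt "0 0 0 -0.0018 0.0009 0 1" --pt "0 0 0 -0.0018 0.0009 0 1"

```text
time: 10.35
tool_pos: [552.7, 231.7, 226.9]
orientation: [0.238, 0.971, 0.0, 0.001]
ft_force: [4.1, -0.8, -4.3]
finger_gap: 55.2
finger_force: 65.4
```

>>> drive_tool --pt "0 0 0 0.0018 -0.0009 0 1" --pt "0 0 0 0.0018 -0.0009 -0.001 1" --pt "0 0 0 0.0018 -0.0009 -0.003 1" --pt "0 0 0 0.0018 -0.0009 -0.005 1" --pt "0 0 0 0.0018 -0.0009 -0.006 1" --pt "0 0 0 0.0018 -0.0009 -0.006 1"

```text
time: 11.1
tool_pos: [553.7, 231.2, 220.7]
orientation: [0.238, 0.971, -0.0, -0.0]
ft_force: [-0.7, 0.4, -2.4]
finger_gap: 55.1
finger_force: 65.2
```

>>> drive_tool --pt "0 0 0 0 0 -0.002 1" --pt "0 0 0 0 0 -0.004 1" --pt "0 0 0 0 0 -0.006 1" --pt "0 0 0 0 0 -0.006 1"

```text
time: 11.6
tool_pos: [553.7, 231.1, 214.6]
orientation: [0.238, 0.971, -0.0, -0.0]
ft_force: [0.4, 0.4, -2.9]
finger_gap: 55.2
finger_force: 65.2
```

>>> drive_tool --pt "0 0 0 0 0 -0.001 1" --pt "0 0 0 0 0 -0.002 1" --pt "0 0 0 0 0 -0.003 1" --pt "0 0 0 0 0 -0.004 1" --pt "0 0 0 0 0 -0.004 1"

```text
time: 12.22
tool_pos: [553.8, 231.2, 210.7]
orientation: [0.238, 0.971, -0.0, -0.0]
ft_force: [-0.5, 0.3, -3.0]
finger_gap: 55.4
finger_force: 65.2
```

>>> drive_tool --pt "0 0 0 0 0 -0.0005 1" --pt "0 0 0 0 0 -0.001 1" --pt "0 0 0 0 0 -0.0015 1" --pt "0 0 0 0 0 -0.0015 1"

```text
time: 12.72
tool_pos: [553.8, 231.2, 209.3]
orientation: [0.238, 0.971, -0.0, -0.0]
ft_force: [-1.0, 0.3, -2.0]
finger_gap: 55.6
finger_force: 65.2
```

>>> drive_tool --pt "0 0 0 0 0 -0.0005 1" --pt "0 0 0 0 0 -0.001 1" --pt "0 0 0 0 0 -0.001 1"

```text
time: 13.1
tool_pos: [553.8, 231.2, 208.3]
orientation: [0.238, 0.971, 0.0, -0.0]
ft_force: [-0.3, 0.3, -2.2]
finger_gap: 55.2
finger_force: 65.2
```

>>> drive_tool --pt "0 0 0 0 0 -0.0005 1" --pt "0 0 0 0 0 -0.001 1" --pt "0 0 0 0 0 -0.001 1"

```text
time: 13.48
tool_pos: [553.8, 231.2, 207.3]
orientation: [0.238, 0.971, -0.0, -0.0]
ft_force: [-0.4, 0.6, -2.1]
finger_gap: 55.1
finger_force: 65.2
```

>>> drive_tool --pt "0 0 0 0 0 -0.0005 1" --pt "0 0 0 0 0 -0.001 1" --pt "0 0 0 0 0 -0.001 1"

```text
time: 13.85
tool_pos: [553.9, 231.3, 206.8]
orientation: [0.238, 0.971, 0.0, 0.0]
ft_force: [-0.8, -1.0, 0.9]
finger_gap: 55.4
finger_force: 65.5
```

>>> drive_tool --pt "0 0 0 0 0 -0.0005 1" --pt "0 0 0 0 0 -0.0005 1"

```text
time: 14.1
tool_pos: [554.0, 231.4, 206.5]
orientation: [0.238, 0.971, 0.0, 0.0]
ft_force: [-1.6, -0.6, 4.1]
finger_gap: 55.3
finger_force: 65.8
```

>>> drive_tool --pt "0 0 0 0 0 -0.0005 1" --pt "0 0 0 0 0 -0.0005 1"

```text
time: 14.35
tool_pos: [554.0, 231.4, 206.3]
orientation: [0.238, 0.971, 0.0, 0.0]
ft_force: [-1.7, -0.7, 6.8]
finger_gap: 55.2
finger_force: 66.3
```

>>> drive_tool --pt "0 0 0 0 0 -0.0006 1" --pt "0 0 0 0 0 -0.0006 1" --pt "0 0 0 0 0 -0.0006 1" --pt "0 0 0 0 0 -0.0006 1" --pt "0 0 0 0 0 -0.0006 1" --pt "0 0 0 0 0 -0.0006 1" --pt "0 0 0 0 0 -0.0006 1" --pt "0 0 0 0 0 -0.0006 1" --pt "0 0 0 0 0 -0.0006 1" --pt "0 0 0 0 0 -0.0006 1" --pt "0 0 0 0 0 -0.0006 1"

```text
time: 15.72
tool_pos: [554.0, 231.4, 206.1]
orientation: [0.238, 0.971, 0.0, 0.001]
ft_force: [-2.4, -1.8, 8.1]
finger_gap: 55.1
finger_force: 66.5
```

>>> drive_tool --pt "0 0 0 0 0 -0.0004 1" --pt "0 0 0 0 0 -0.0004 1" --pt "0 0 0 0 0 -0.0004 1" --pt "0 0 0 0 0 -0.0004 1" --pt "0 0 0 0 0 -0.0004 1" --pt "0 0 0 0 0 -0.0004 1" --pt "0 0 0 0 0 -0.0004 1" --pt "0 0 0 0 0 -0.0004 1" --pt "0 0 0 0 0 -0.0004 1" --pt "0 0 0 0 0 -0.0004 1" --pt "0 0 0 0 0 -0.0004 1"

```text
time: 17.1
tool_pos: [554.1, 231.4, 206.0]
orientation: [0.238, 0.971, 0.0, 0.001]
ft_force: [-2.6, -2.8, 9.8]
finger_gap: 55.2
finger_force: 66.6
```

>>> drive_tool --pt "0 0 0 0 0 0.0008 1" --pt "0 0 0 0 0 0.0015 1" --pt "0 0 0 0 0 0.0015 1" --pt "0 0 0 0 0 0.0015 1" --squeeze 20

```text
time: 17.6
tool_pos: [553.9, 231.4, 206.2]
orientation: [0.238, 0.971, 0.0, 0.0]
ft_force: [-2.0, -1.3, 5.2]
finger_gap: 55.4
finger_force: 66.1
```

>>> drive_tool --pt "0 0 0 0 0 0.0005 1" --pt "0 0 0 0 0 0.0008 1" --pt "0 0 0 0 0 0.0008 1" --pt "0 0 0 0 0 0.0008 1" --squeeze 20

```text
time: 18.1
tool_pos: [553.8, 231.2, 206.4]
orientation: [0.238, 0.971, 0.0, -0.0]
ft_force: [-0.4, 1.0, 1.0]
finger_gap: 55.5
finger_force: 66.1
```

Fz is nearly neutral and the stud is carrying the box. Opening now.

>>> drive_tool --pt "0 0 0 0 0 0.0002 0.2" --pt "0 0 0 0 0 0.0002 0" --pt "0 0 0 0 0 0.0002 -0.5" --pt "0 0 0 0 0 0.0002 -1" --pt "0 0 0 0 0 0.0002 -1" --pt "0 0 0 0 0 0.0002 -1" --pt "0 0 0 0 0 0.0002 -1" --pt "0 0 0 0 0 0.0002 -1"

```text
time: 19.1
tool_pos: [553.8, 231.2, 206.8]
orientation: [0.238, 0.971, 0.0, 0.0]
ft_force: [0.4, 0.5, 0.3]
finger_gap: 85.7
finger_force: 0.0
```

>>> drive_tool --pt "0 0 0 0 0 0.01 -1" --pt "0 0 0 0 0 0.03 -1" --pt "0 0 0 0 0 0.06 -1" --pt "0 0 0 0 0 0.1 -1" --pt "0 0 0 0 0 0.13 -1" --pt "0 0 0 0 -0.03 0.15 -1" --pt "0 0 0 0 -0.08 0.15 -1" --pt "0 0 0 0 -0.13 0.15 -1" --pt "0 0 0 0 -0.18 0.15 -1" --pt "0 0 0 0 -0.23 0.15 -1" --pt "0 0 0 0 -0.25 0.15 -1" --pt "0 0 0 0 -0.25 0.15 -1"

```text
time: 20.6
tool_pos: [554.1, -20.6, 358.2]
orientation: [0.239, 0.971, -0.0, 0.001]
ft_force: [0.9, 0.5, -0.2]
finger_gap: 85.5
finger_force: 0.0
```

```bash
python3 - <<'E'
from h import *
import cv2
print(arm.observe()["ft_force"])
im=np.zeros((600,800,3),np.uint8)
for i,(n,w,h) in enumerate((("side",98,140),("top",98,98))):
    f=arm.grab_frame(n)
    c=proj(n,[540,235,190])[0]; x,y=int(c[0])-w//2,int(c[1])-h//2
    a=cv2.resize(f[y:y+h,x:x+w,::-1],(w*4,h*4),interpolation=cv2.INTER_CUBIC); im[:h*4,i*400:i*400+w*4]=a
cv2.imwrite("pics/f.png",im)
E
```

```text
[ 0.90046875  0.50067767 -0.2066645 ]
```

View pics/f.png

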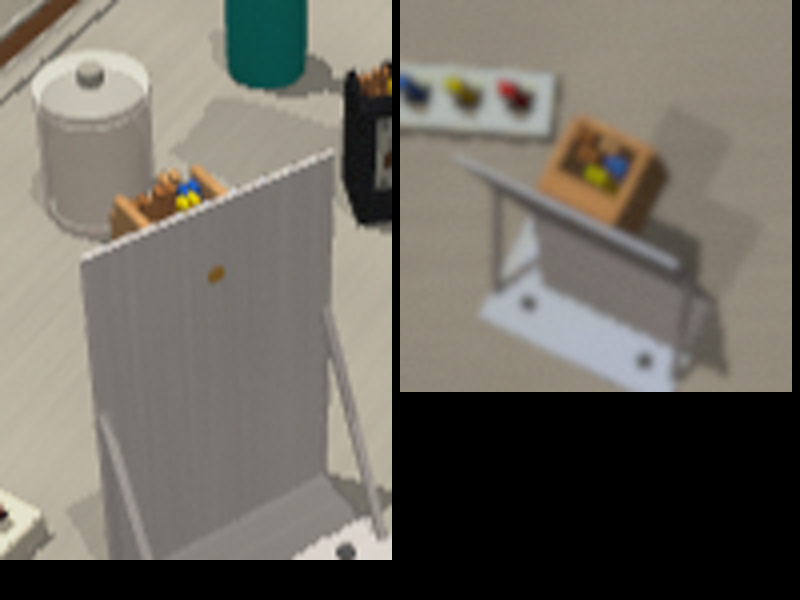

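The box hangs against the plate, parallel and level: it sits at about (605,170) in the top crop and just below the plate's rim in the side crop. The other things in view haven't moved, and the gripper is clear.

```bash
python3 -c "
from station import arm
print(arm.hand_in())"
```

```text
the job is handed in; nothing more can be done
None
```

The peg box is hanging straight on the stud; it held a roughly 10 N downward tug for over a second before I let go, and the job was handed in at about 21 s with nothing else touched.

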